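# Return a sherd to its finds drawer

## Task

Take the black-glazed sherd with the lug from its white foam pad and set it down, lug upwards and flat on the bay floor, in the bay of the open drawer that already holds the other black-glazed sherd. It is old pottery: set it down, don't drop it. Then push the drawer gently all the way home until its catch takes it and the front is flush, leaving the sherds in the drawer in their bays and everything else where it stands.

Things in the scene. Friction and masses are not known exactly. Their poses are not given: they have to be found in the camera images.
- cabinet_front (a point): Centre of the front top edge of a grey steel one-drawer finds cabinet, fixed on the table, 84 high, 220 wide (y), reaching 260 back from here (x). This point's x axis points into the cabinet, away from the robot, y to the left along its front, z up. Its drawer stands open towards -x.
- drawer (a joint): Opening of the drawer in m: 0 = fully home against its stop, 0.20 = fully out; starts at 0.165 to 0.19. It slides along the cabinet's x axis with slight friction. A sprung catch resists with about 4 N between 12 and 5 mm open, then pulls the drawer home.
- drawer_pull (a point): Centre of the outer face (facing the cabinet's -x) of the aluminium pull bar on the drawer's front, 46 mm above the table; the bar is 70 wide (y), 14 high and stands 15 mm out from the front panel: push here. Moves with the drawer. Axes as the cabinet's.
- bay_left (a point): Point on the floor of the left (+y) bay of the drawer, on the bay's centre line, 50 mm behind the inside of the front panel, 13 mm above the table. The bay is 90 mm wide inside (y) and runs from 50 mm before this point to 180 mm behind it (x); a piece already lies in the rear half of what shows. Moves with the drawer; axes as the cabinet's.
- bay_right (a point): The same point in the right (-y) bay.
- sherd: The sherd to put away: curved pottery fragment, orange clay, black glaze on its upper, convex side, about 60 long (x) x 55 wide (y), arch 15 high, lying hollow side down; along its crown stands an unglazed orange lug, 38 long (x), 14 wide (y), top 36 mm above the underside: grip the lug across y. About 90 g. Origin: centre of its underside; z up.
- mate: The matching sherd already in one of the bays: black glaze with an orange stripe, orange edges, no lug, about 50 x 52, 14 high, hollow side down. Origin: centre of its underside.
- other: A sherd of different ware in the other bay: white glaze with a blue stripe, same size as the matching one. Origin: centre of its underside.
- pad: White foam pad, 150 x 150 x 10 high, fixed, on which the sherd lies. Origin: centre of its underside.
- jug: Bystander: small black jug, 64 diameter, 90 high, upright on a second white pad on the other side of the cabinet. Leave alone. Origin: centre of its underside.
- tub: Bystander: red plastic tub with white cap, 48 diameter, 50 high, beside the jug. Leave alone. Origin: centre of its underside.
- drawer_front (a point): Centre of the top edge of the drawer's white front panel, on its outer face; the panel is 216 wide (y), 12 thick (x), 66 high (8 to 74 mm above the table). Behind it the drawer has wooden sides and a divider 5 thick, tops 42 mm above the bay floor. Moves with the drawer; axes as the cabinet's.
Mind the look-alikes: they are no part of the job. Of the things like the sherd, leave any that is pink; of the rest the larger one is meant.

How it is judged:
By the outcome, as a careful person would: the job done as asked, in the order asked, and still so for the second after the job is handed in, with the robot touching nothing.
It also fails if it takes over 61 s, if anything falls off the work surface, if the arm or the gripper's body presses on something with over 40 N, if the wrist force passes 120 N, or if a joint passes its speed limit or range.

## Robot

A 6-joint arm with a two-finger parallel gripper is mounted at the origin on the work surface. World frame = base frame: x ahead of the robot, y to its left, z up, the work surface at z = 0. Lengths are in m, angles in rad, forces in N, time in s.
With the tool pointing down it reaches from about 0.25 to 0.775 m from the base axis. Payload 4 kg.
Tool frame: the origin (TCP) lies midway between the tips of the shut fingers; the grasp point (between the pads) lies 19 mm behind it; z points along the fingers, y is the line along which they close (so a half turn about z gives the same grasp; the last joint's range is limited). The gripper opens to 94 mm and grips with 3 to 60 N. Pads are 16 mm wide; open, the fingers measure 119 mm over their backs; the gripper's body (75 mm by 177 mm) begins 78 mm behind the grasp point.
Start: joints at [-1.245, 0.087, 1.371, -0, 1.684, -0.103], TCP at [0.229, -0.5, 0.206] pointing down, gripper open.
Joint ranges: [-3.1, 3.1], [-0.76, 2.03], [0.27, 2.55], [-1.08, 4.22], [0.17, 2.65], [-2.57, 2.57]. Speed limits (rad/s): [2.79, 2.79, 3.14, 3.14, 3.14, 3.14].

## Interface

Orientations are given as [roll, pitch, yaw] about the fixed x, y, z axes, in that order (R = Rz(yaw) Ry(pitch) Rx(roll)).
In Python, from bench import robot gives the robot as it stands. The module is installed in compiled form; this text tells all that it offers.
- The arm moves only by the tool arm_command, never from a script. Its argument "targets" is a list of rows, each a list of 4 numbers: the shift along the world's x, y, z as a fraction of full scale, then the turn about the world's z as a fraction of full scale. A call has 1 to 8 rows; each row is the pose to reach, as a shift and turn from the pose commanded when the call began; what a row does not reach only later rows make up. Full scale, the value 1, is 0.5 m for a shift and 120 degrees for a turn. A row lasts 1/12 s, in which the tool goes at most 41.7 mm and 7.16 degrees, less where a joint would pass 70% of its speed; a pose out of reach is approached as far as the arm can. A call with a number of a shift or a turn outside -1 to 1 is refused whole. A call with a gripper value outside its range is refused whole. "claw" is the closure, from 0 (fully open) to 1 (shut), set as the call begins (left out, the last holds). The fingers move at their own pace and stop on an object; the grip force is fixed at half the most. Time passes only in rows, so rows that repeat a pose let the fingers close. It gives the time, the measured TCP pose, the force, the opening and the grip force at its end, in the units of the state.
- robot.get_obs(): the state, without advancing time (a new reading comes with each control period).
- robot.snapshot(name): name is "scene" or "side" or "wrist"; returns the picture (420x560x3 uint8, red, green, blue); there is no depth.
- robot.camera_info(name): a dict with "vfov" (degrees; the focal length in pixels is half the picture's height over the tangent of half this angle, whatever the lens; pixels are square), "cx", "cy" (the principal point, pixels), "k1" (the pictures are not rectified: a ray, as slopes to the right and down, at radius r is drawn at 1 + k1 r^2 times it, then the intrinsics apply), "extrinsics" (4x4, takes a point from camera to world coordinates); the wrist camera has in their place "T_tool_cam" (4x4, takes a point from camera to tool coordinates, whose origin is the TCP and whose axes are the flange's). Camera axes: x right, y up, looking along -z (the intrinsics and any distortion apply to the point x, -y, -z); pixel columns grow to the right and rows downward; lengths in m; the calibration is good to about 2 mm. A picture is of the moment at which its call begins: read the wrist's pose just before it. camera_info takes no time and is no camera call.
- robot.close_job(): hands the job in; it is judged then, once.
The state is a dict: "time": time; "joint_positions": joint angles; "qvel": joint speeds; "joint_torque": joint torques, N m; "tool_pos": TCP position; "ee_rot": TCP orientation; "wrist_force": force on the tool from outside, world axes, zero at the start; "wrist_torque": the same for the moment, N m; "width": finger opening in m; "finger_force": force on a finger pad.
Only numpy, scipy, OpenCV 4.12 (cv2) and the standard library are available. Lean on these libraries where they do the work, as an engineer would, in place of code of your own. Each camera call takes 0.05 s, during which the arm holds its last target. There are 200 camera calls.

## Working session

There is one attempt and no reset: what is moved stays moved. The work goes in short steps, Python scripts to look and compute and a tool call to move; the robot and the scene stay as the last step left them, time stands still between calls to the robot, and variables do not carry over. Pictures are saved under pics/ and viewed, at most 10 in all, crops included, and the job is handed in when it is done.

Besides the shell and the picture viewer there is one more tool, called after ">>>" as a command line: name --pt "numbers of a row" for each row, then --argument value for the rest. arm_command: Moves the arm, as the interface text tells. Shift numbers are shares of 0.5 m and turn numbers shares of 120 degrees, none past 1 either way. Its arguments: {"type":"object","properties":{"targets":{"type":"array"},"claw":{"type":"number"}},"required":["targets"]}

```bash
mkdir -p pics
cat > h.py <<'E'
import numpy as np, cv2
from bench import robot
from scipy.spatial.transform import Rotation as R
def cam(name):
    i=robot.camera_info(name); f=210/np.tan(np.radians(i['vfov'])/2)
    if name=='wrist':
        o=robot.get_obs(); T=np.eye(4); T[:3,3]=o['tool_pos']; r=np.array(o['ee_rot'])
        T[:3,:3]=R.from_euler('xyz',r).as_matrix() if r.size==3 else r.reshape(3,3)
        E=T@np.array(i['T_tool_cam'])
    else: E=np.array(i['extrinsics'])
    return dict(f=f,cx=i['cx'],cy=i['cy'],k=i['k1'],E=E)
def ray(c,px):
    px=np.atleast_2d(np.array(px,float))
    K=np.array([[c['f'],0,c['cx']],[0,c['f'],c['cy']],[0,0,1]])
    u=cv2.undistortPoints(px.reshape(-1,1,2),K,np.array([c['k'],0,0,0.])).reshape(-1,2)
    d=np.c_[u[:,0],-u[:,1],-np.ones(len(u))]@c['E'][:3,:3].T
    return c['E'][:3,3],d/np.linalg.norm(d,axis=1,keepdims=True)
def plane(c,px,z):
    o,d=ray(c,px); return o+d*((z-o[2])/d[:,2])[:,None]
def tri(c1,p1,c2,p2):
    A=np.zeros((3,3));b=np.zeros(3)
    L=[]
    for c,p in((c1,p1),(c2,p2)):
        o,d=ray(c,p);d=d[0];M=np.eye(3)-np.outer(d,d);A+=M;b+=M@o;L.append((o,M))
    x=np.linalg.solve(A,b); return x,[np.linalg.norm(M@(x-o)) for o,M in L]
def proj(c,P):
    P=np.atleast_2d(P); q=(P-c['E'][:3,3])@c['E'][:3,:3]; u=np.c_[q[:,0],-q[:,1]]/-q[:,2:]
    r2=(u**2).sum(1,keepdims=True); return u*(1+c['k']*r2)*c['f']+[c['cx'],c['cy']]
def snap(n,fn):
    c=cam(n);im=robot.snapshot(n)[:,:,::-1].copy();cv2.imwrite('pics/'+fn,im);return c,im
E
python3 - <<'E'
from h import *
for n in('scene','side'):
    c,im=snap(n,n+'0.png');print(n,{k:np.round(v,3) for k,v in c.items()})
c,_=snap('wrist','w0.png');print(robot.get_obs())
a,b=[cv2.imread(f'pics/{n}0.png') for n in('scene','side')]
E
```

```text
scene {'f': np.float64(542.947), 'cx': np.float64(285.105), 'cy': np.float64(211.332), 'k': np.float64(0.04), 'E': array([[-0.846, -0.33 ,  0.419,  1.16 ],
       [ 0.533, -0.494,  0.687,  0.963],
       [-0.019,  0.804,  0.594,  0.91 ],
       [ 0.   ,  0.   ,  0.   ,  1.   ]])}
side {'f': np.float64(435.659), 'cx': np.float64(283.806), 'cy': np.float64(215.16), 'k': np.float64(0.021), 'E': array([[-0.74 ,  0.475, -0.476,  0.086],
       [-0.672, -0.543,  0.503,  0.514],
       [-0.019,  0.693,  0.721,  0.806],
       [ 0.   ,  0.   ,  0.   ,  1.   ]])}
{'time': 0.15, 'joint_positions': array([-1.24514028e+00,  8.78313221e-02,  1.37186424e+00, -3.79482216e-05,
        1.68360781e+00, -1.03133022e-01]), 'qvel': array([-0.00085952, -0.00088116, -0.00379666,  0.0017494 , -0.00191969,
        0.000861  ]), 'joint_torque': array([ 1.15998315e-03, -3.40643442e+01, -3.02792788e+01,  7.18483957e-02,
        3.04997864e-02, -1.19942019e-04]), 'tool_pos': array([ 0.22850872, -0.49983296,  0.20456961]), 'ee_rot': array([-3.13988714e+00, -1.38604868e-04,  4.28784707e-01]), 'wrist_force': array([ 0.59800699,  0.60503584, -0.01123891]), 'wrist_torque': array([-0.02205433, -0.02707346, -0.03967996]), 'finger_force': 0.0, 'width': 0.09389220343943615}
```

View pics/scene0.png

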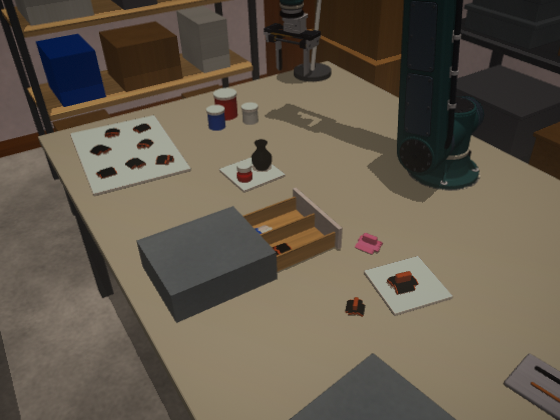

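View pics/side0.png

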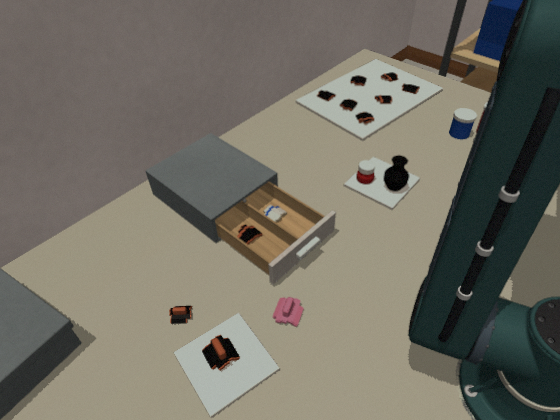

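Candidates for the sherd are:
- Large black one with a lug on the white pad: scene (403,281), side (220,350).
- Small black one beside the pad: scene (355,306), side (180,313).
- Pink one: scene (370,242), side (288,311).

I choose the large one on the pad. The mate, black with an orange stripe, is at scene (283,249), side (248,233). The white and blue one is in the other bay, at side (274,213).

Run:
```python
from h import *
a,b=[cv2.imread(f'pics/{n}0.png') for n in('scene','side')]
A=cv2.resize(a[180:330,230:430],None,fx=2,fy=2,interpolation=2) # 400x300
A2=cv2.resize(a[255:305,370:437],None,fx=6,fy=6,interpolation=2)[:300,:400]
B=cv2.resize(b[165:315,200:350],None,fx=2.0,fy=2,interpolation=2)
B2=cv2.resize(b[325:375,185:252],None,fx=6,fy=6,interpolation=2)[:300,:400]
B=np.hstack([B,np.zeros((300,100,3),np.uint8)])
cv2.imwrite('pics/crop1.png',np.vstack([np.hstack([A,A2]),np.hstack([B,B2])]))
cs,cd=cam('scene'),cam('side')
def blob(im,x0,x1,y0,y1):
    h=cv2.cvtColor(im,cv2.COLOR_BGR2HSV);m=((h[...,0]<14)&(h[...,1]>130)&(h[...,2]>110)).astype(np.uint8)
    k=np.zeros_like(m);k[y0:y1,x0:x1]=m[y0:y1,x0:x1]
    n,l,s,ce=cv2.connectedComponentsWithStats(k);i=1+np.argmax(s[1:,4])
    ys,xs=np.where(l==i);return s[i],ce[i],np.c_[xs,ys],cv2.minAreaRect(np.c_[xs,ys].astype(np.float32))
for nm,wa,wb in(('big',(375,435,260,300),(195,245,325,375)),('small',(335,375,290,320),(160,200,300,325))):
    p,q=blob(a,*wa),blob(b,*wb)
    print(nm,p[0],p[1],p[3],q[0],q[1],q[3]);print(tri(cs,p[1],cd,q[1]))
def mid(p,q): print(np.round(tri(cs,p,cd,q)[0],4),np.round(tri(cs,p,cd,q)[1],4))
print('panel ends, mate, cab corners')
mid((293,192),(334,217)); mid((339,235),(272,270)); mid((283,249),(248,233)); mid((230,213),(276,175));mid((274,256),(217,223))
```

```text
big [396 271  16   7  58] [403.37931034 273.98275862] ((403.39410400390625, 274.02349853515625), (3.9047484397888184, 14.85973834991455), 77.47119140625) [212 338  13  17 115] [217.8       346.0173913] ((217.75473022460938, 345.8585205078125), (17.580272674560547, 6.507614612579346), 60.945396423339844)
(array([0.45171489, 0.31829664, 0.04463262]), [np.float64(0.000526373961165034), np.float64(0.0005263739611648526)])
small [353 297   6   9  33] [355.45454545 300.96969697] ((355.35296630859375, 301.0882568359375), (3.6380343437194824, 8.731282234191895), 14.03624439239502) [173 307  12   4  41] [178.7804878  308.75609756] ((178.5, 308.5), (3.0, 11.0), 90.0)
(array([0.58394071, 0.31133736, 0.02500912]), [np.float64(0.000383181562319703), np.float64(0.0003831815623195698)])
panel ends, mate, cab corners
[ 0.4895 -0.0877  0.054 ] [0.0026 0.0026]
[0.493  0.1259 0.0498] [0.0016 0.0016]
[0.6247 0.071  0.0258] [0.0008 0.0008]
[ 0.6859 -0.0942  0.0635] [0.0026 0.0026]
[0.6774 0.1167 0.0611] [0.0005 0.0005]
```

View pics/crop1.png

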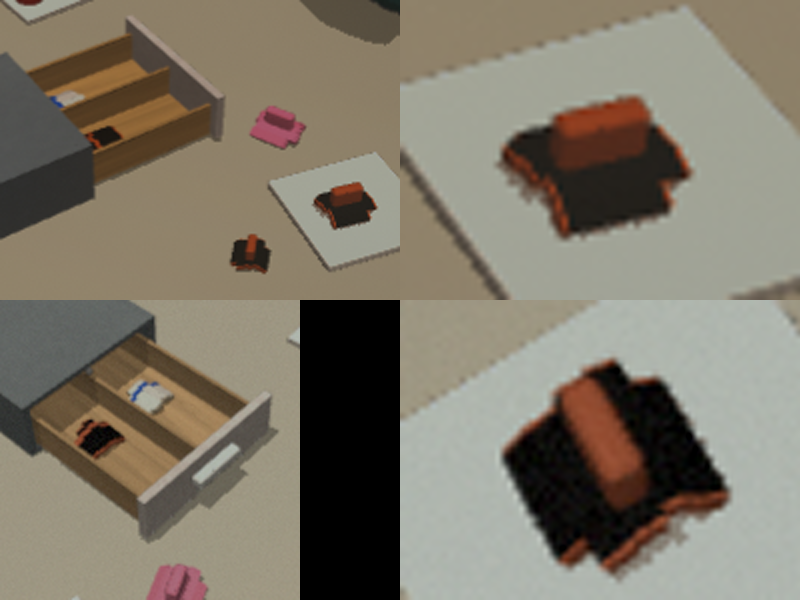

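The close crop confirms the choice: the sherd on the pad is black with an orange lug, its top at crop (600,113) in scene and (600,430) in side. The mate lies in the +y (left) bay.

Run:
```python
from h import *
cs,cd=cam('scene'),cam('side')
def mid(n,p,q):
    x,e=tri(cs,p,cd,q); print(n,np.round(x,4),np.round(e[0],4));return x
a=mid('lug far',(395.7,274.8),(214.2,338.8));b=mid('lug near',(410.8,272.7),(222.5,354.7))
print('yaw',np.degrees(np.arctan2(*(a-b)[1::-1])))
for c,p,q in((cs,(395.7,274.8),(410.8,272.7)),(cd,(214.2,338.8),(222.5,354.7))):
    P=plane(c,[p,q],.046);print(P.round(4),np.degrees(np.arctan2(*(P[0]-P[1])[1::-1])))
mid('panel L',(341,229),(273.5,264));mid('panel R',(295,190.5),(335,214))
mid('cab L',(274.5,255),(217,224));
mid('pull',(0,0),(0,0)) if 0 else print(plane(cd,[(308,246)],.046))
print(np.array(robot.camera_info('wrist')['T_tool_cam']).round(3), cam('wrist')['f'])
```

```text
lug far [0.4684 0.3121 0.0449] 0.0005
lug near [0.4331 0.3234 0.0429] 0.0003
yaw -17.766087248198353
[[0.4693 0.3124 0.046 ]
 [0.4357 0.326  0.046 ]] -22.046594976269976
[[0.4676 0.3128 0.046 ]
 [0.4318 0.3239 0.046 ]] -17.203356795805593
panel L [0.4894 0.1252 0.0695] 0.0041
panel R [ 0.4868 -0.0854  0.0629] 0.0011
cab L [0.6753 0.1177 0.0622] 0.0012
[[0.48094019 0.01948006 0.046     ]]
[[ 0.001  0.966  0.259  0.075]
 [ 1.    -0.001  0.001  0.001]
 [ 0.001  0.259 -0.966 -0.178]
 [ 0.     0.     0.     1.   ]] 310.79078463604714
```

>>> arm_command --pt "0.54 1.0 0.12 1.0" --pt "0.54 1.0 0.12 1.0" --pt "0.54 1.0 0.12 1.0" --pt "0.54 1.0 0.12 1.0" --pt "0.54 1.0 0.12 1.0" --pt "0.54 1.0 0.12 1.0" --pt "0.54 1.0 0.12 1.0" --pt "0.54 1.0 0.12 1.0" --claw 0

```text
time: 0.82
tool_pos: [0.3865, -0.2066, 0.2406]
ee_rot: [3.141, 0.0, 1.434]
wrist_force: [0.8, -0.6, -0.3]
width: 0.0939
finger_force: 0.0
```

>>> arm_command --pt "0.2 0.5 0.08 0.66" --pt "0.2 0.5 0.08 0.66" --pt "0.2 0.5 0.08 0.66" --pt "0.2 0.5 0.08 0.66" --pt "0.2 0.5 0.08 0.66" --pt "0.2 0.5 0.08 0.66" --pt "0.2 0.5 0.08 0.66" --pt "0.2 0.5 0.08 0.66"

```text
time: 1.48
tool_pos: [0.4872, 0.0457, 0.2806]
ee_rot: [3.14, -0.001, 2.441]
wrist_force: [-0.0, -0.4, 0.1]
width: 0.0941
finger_force: 0.0
```

>>> arm_command --pt "0 0 0 0.18" --pt "0 0 0 0.18" --pt "0 0 0 0.18" --pt "0 0 0 0.18" --pt "0 0 0 0.18" --pt "0 0 0 0.18"

```text
time: 1.98
tool_pos: [0.4861, 0.0414, 0.2803]
ee_rot: [3.142, -0.0, 2.803]
wrist_force: [0.3, -0.1, -0.7]
width: 0.0938
finger_force: 0.0
```

Run:
```python
from h import *
c,im=snap('wrist','w1.png');o=robot.get_obs();print(o['time'],o['tool_pos'],o['ee_rot'])
import pickle;pickle.dump(c,open('w1.pkl','wb'))
```

```text
2.0333 [0.48610795 0.04137486 0.280376  ] [ 3.14156473e+00 -2.44515370e-04  2.80354658e+00]
```

View pics/w1.png

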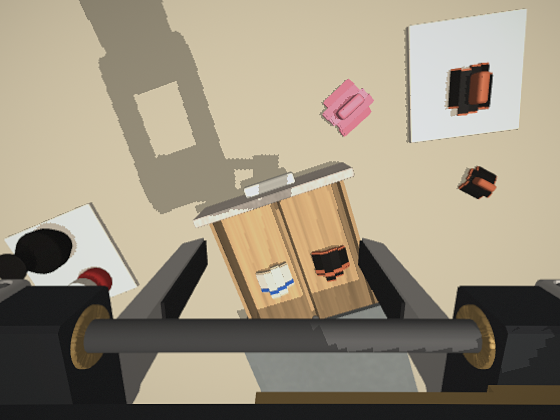

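Run:
```python
from h import *
b=cv2.imread('pics/w1.png')
A=cv2.resize(b[155:325,190:380],None,fx=3,fy=3,interpolation=2) # 570x510
B=cv2.resize(b[55:125,440:500],None,fx=3.8,fy=3.8,interpolation=2)
C=np.zeros((510,800,3),np.uint8);C[:,:570]=A;C[:266,570:798]=B;cv2.imwrite('pics/crop2.png',C)
```

```text
(no output)
```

View pics/crop2.png

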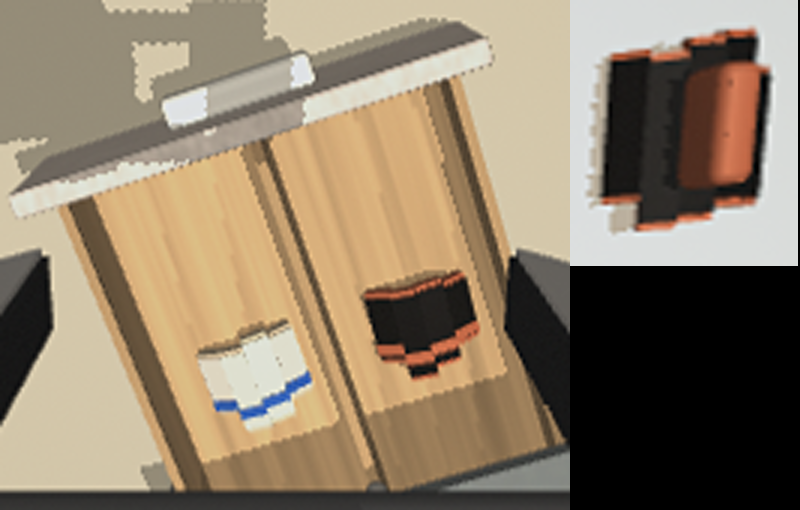

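Run:
```python
from h import *
import pickle
w=pickle.load(open('w1.pkl','rb'));cs,cd=cam('scene'),cam('side')
f=lambda *p:[(190+x/3,155+y/3) for x,y in p]
g=lambda *p:[(440+(x-570)/3.8,55+y/3.8) for x,y in p]
P=plane(w,f((10,198),(488,38),(15,217),(490,63)),.074);print('panel outer R,L inner R,L\n',P.round(4))
print('axis yaw',np.degrees(np.arctan2(-(P[1]-P[0])[0],(P[1]-P[0])[1])),np.degrees(np.arctan2(-(P[3]-P[2])[0],(P[3]-P[2])[1])), 'len',np.linalg.norm(P[1]-P[0]),'centre',(P[0]+P[1])/2)
print('divider top',plane(w,f((254,146),(375,488)),.055).round(4))
print('left side top inner? ',plane(w,f((460,80),(550,440)),.055).round(4))
print('mate corners front/back',plane(w,f((365,292),(465,272),(380,350),(478,325)),.02).round(4))
L=g((745,67),(730,183),(738,125));print('lug z.046',plane(w,L,.046).round(4))
for c,p in((cs,(403.4,273.9)),(cd,(218.2,346.5))):
    x,e=tri(w,L[2],c,p);print('lug tri',x.round(4),e[0].round(4))
P=[tri(w,f((488,38))[0],cd,(273.5,264)),tri(w,f((10,198))[0],cd,(335,214)),tri(w,f((415,282))[0],cd,(248,233)),tri(w,f((488,38))[0],cs,(341,229))]
for x,e in P:print(x.round(4),e[0].round(4))
lo=(b:=cv2.imread('pics/side0.png'))
print('pad corners side z.01',plane(cd,[(237,317),(278,368),(212,409),(175,358)],.01).round(4))
for n,p in (('floor-front L of bay',(435,85)),('floor-front R of bay',(275,135))): print(n,plane(w,f(p),.013).round(4))
```

```text
panel outer R,L inner R,L
 [[ 0.489  -0.0816  0.074 ]
 [ 0.491   0.1319  0.074 ]
 [ 0.4976 -0.083   0.074 ]
 [ 0.5012  0.1298  0.074 ]]
axis yaw -0.5408222466438778 -0.9804482468104657 len 0.21353324188140507 centre [0.48997412 0.02513914 0.074     ]
divider top [[0.5064 0.0234 0.055 ]
 [0.6902 0.021  0.055 ]]
left side top inner?  [[0.5083 0.1185 0.055 ]
 [0.693  0.1095 0.055 ]]
mate corners front/back [[0.6046 0.047  0.02  ]
 [0.611  0.0978 0.02  ]
 [0.6377 0.0444 0.02  ]
 [0.641  0.0959 0.02  ]]
lug z.046 [[0.4387 0.3228 0.046 ]
 [0.4726 0.3122 0.046 ]
 [0.4555 0.3178 0.046 ]]
lug tri [0.4542 0.319  0.0459] 0.0017
lug tri [0.4537 0.3182 0.0431] 0.0023
[0.4867 0.129  0.0833] 0.0027
[ 0.4905 -0.0883  0.0595] 0.0017
[0.6086 0.0752 0.0369] 0.0081
[0.4915 0.1324 0.0712] 0.0
pad corners side z.01 [[0.4873 0.2392 0.01  ]
 [0.3497 0.2628 0.01  ]
 [0.3863 0.3958 0.01  ]
 [0.512  0.3804 0.01  ]]
floor-front L of bay [[0.5164 0.1119 0.013 ]]
floor-front R of bay [[0.5141 0.0306 0.013 ]]
```

The crop shows:
- Panel top edge from (10,198) to (488,38).
- Divider at about (254,146) to (375,488).
- Mate in the left bay at about (420,315), with its front edge at x≈0.605.

That leaves about 10 cm free in the left bay. The lug is at (0.455, 0.318), top z≈0.045, yaw −17.5°.

>>> arm_command --pt "-0.063 0.554 -0.3 0.016" --pt "-0.063 0.554 -0.3 0.016" --pt "-0.063 0.554 -0.3 0.016" --pt "-0.063 0.554 -0.3 0.016" --pt "-0.063 0.554 -0.3 0.016" --pt "-0.063 0.554 -0.3 0.016" --pt "-0.063 0.554 -0.3 0.016" --pt "-0.063 0.554 -0.3 0.016" --claw 0.45

```text
time: 2.7
tool_pos: [0.4527, 0.3211, 0.1278]
ee_rot: [-3.14, -0.003, 2.84]
wrist_force: [-0.4, -0.2, -0.2]
width: 0.0516
finger_force: 0.0
```

>>> arm_command --pt "0 0 0 0" --pt "0 0 0 0" --pt "0 0 0 0"

```text
time: 2.95
tool_pos: [0.4552, 0.3179, 0.1312]
ee_rot: [3.141, 0.001, 2.838]
wrist_force: [-0.2, -0.9, 0.6]
width: 0.0519
finger_force: 0.0
```

Run:
```python
from h import *
c,im=snap('wrist','w2.png');o=robot.get_obs();print(o['time'],o['tool_pos'],o['ee_rot'],o['width'])
cv2.imwrite('pics/w2c.png',cv2.resize(im[100:330,140:420],None,fx=2.5,fy=2.5))
h=cv2.cvtColor(im,cv2.COLOR_BGR2HSV);m=((h[...,0]<14)&(h[...,1]>130)&(h[...,2]>170)).astype(np.uint8)
n,l,s,ce=cv2.connectedComponentsWithStats(m)
for i in np.argsort(-s[1:,4])[:4]+1:
    pts=np.argwhere(l==i)[:,::-1].astype(np.float32);P=plane(c,pts,.046)
    r=cv2.minAreaRect((P[:,:2]*1000).astype(np.float32));print(s[i],ce[i].round(1),r)
```

```text
3.0 [0.4556078  0.31764274 0.1317249 ] [3.14059893e+00 1.73914865e-03 2.83753785e+00] 0.05180486659408852
[295 298   7  14  18] [297.8 305.1] ((545.6439819335938, 305.36114501953125), (1.5433186292648315, 15.079557418823242), 52.45802307128906)
[309 294   3   7   8] [309.9 296.8] ((541.0432739257812, 318.1888427734375), (0.8995661735534668, 6.610232353210449), 54.17211151123047)
[334 306   3   7   7] [335. 309.] ((560.7807006835938, 337.7635498046875), (0.6217172145843506, 6.729681968688965), 58.55690002441406)
[283 235   4   2   6] [284.8 235.7] ((474.8389892578125, 313.6492004394531), (2.6965525150299072, 0.9520288109779358), 72.62625122070312)
```

View pics/w2c.png

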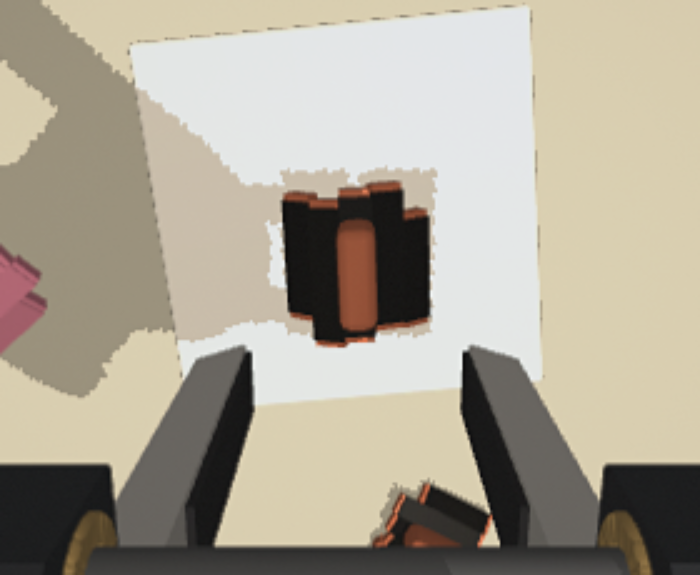

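Run:
```python
from h import *
c=cam('wrist')
P=plane(c,[(140+x/2.5,100+y/2.5) for x,y in((354,220),(358,330),(338,275),(376,275))],.046)
print(P.round(4),(P[0]+P[1])/2,(P[2]+P[3])/2,np.degrees(np.arctan2(*(P[1]-P[0])[1::-1])))
w=plane(c,[(282.4,210)],.046)
for n,p in(('scene',(403.4,273.9)),('side',(218.2,346.5))):
    x,e=tri(c,(282.4,210),cam(n),p);print(x.round(4),e[0].round(4))
```

```text
[[0.4332 0.324  0.046 ]
 [0.472  0.3133 0.046 ]
 [0.4503 0.3127 0.046 ]
 [0.4543 0.3254 0.046 ]] [0.45259226 0.31862043 0.046     ] [0.45232577 0.31905913 0.046     ] -15.383145022210915
[0.4522 0.3189 0.0454] 0.0003
[0.4529 0.3177 0.0412] 0.0009
```

>>> arm_command --pt "-0.006 0.002 -0.06 0.008" --pt "-0.006 0.002 -0.12 0.008" --pt "-0.006 0.002 -0.15 0.008" --pt "-0.006 0.002 -0.17 0.008" --pt "-0.006 0.002 -0.19 0.008" --pt "-0.006 0.002 -0.204 0.008" --pt "-0.006 0.002 -0.204 0.008" --pt "-0.006 0.002 -0.204 0.008"

```text
time: 3.67
tool_pos: [0.4523, 0.3195, 0.0293]
ee_rot: [3.141, 0.001, 2.856]
wrist_force: [0.3, -0.5, -0.8]
width: 0.0516
finger_force: 0.0
```

>>> arm_command --pt "0 0 0 0" --pt "0 0 0 0" --pt "0 0 0 0" --pt "0 0 0 0" --pt "0 0 0 0" --pt "0 0 0 0" --pt "0 0 0 0" --pt "0 0 0 0" --claw 1

```text
time: 4.33
tool_pos: [0.4517, 0.3195, 0.0286]
ee_rot: [3.142, 0.0, 2.856]
wrist_force: [0.2, -0.1, 1.2]
width: 0.0137
finger_force: 30.0
```

>>> arm_command --pt "0 0 0.01 0" --pt "0 0 0.03 0" --pt "0 0 0.06 0" --pt "0 0 0.1 0" --pt "0 0 0.14 0" --pt "0 0 0.18 0" --pt "0 0 0.22 0" --pt "0 0 0.22 0"

```text
time: 5.0
tool_pos: [0.4542, 0.3209, 0.1445]
ee_rot: [3.134, 0.007, 2.856]
wrist_force: [-0.0, -0.8, 0.9]
width: 0.0136
finger_force: 30.0
```

>>> arm_command --pt "0.02 -0.05 0 0.013" --pt "0.04 -0.1 0 0.03" --pt "0.07 -0.17 0 0.045" --pt "0.1 -0.24 0 0.06" --pt "0.12 -0.31 0 0.075" --pt "0.145 -0.37 0 0.09" --pt "0.165 -0.43 0 0.11" --pt "0.185 -0.47 0 0.131"

```text
time: 5.67
tool_pos: [0.5441, 0.0816, 0.1376]
ee_rot: [-3.141, -0.001, 3.13]
wrist_force: [0.2, -0.3, -0.8]
width: 0.0141
finger_force: 30.0
```

>>> arm_command --pt "0.005 -0.012 0 0" --pt "0.011 -0.024 0 0" --pt "0.011 -0.027 0 0" --pt "0.011 -0.027 0 0" --pt "0.011 -0.027 0 0"

```text
time: 6.08
tool_pos: [0.5492, 0.0721, 0.1383]
ee_rot: [3.141, -0.001, 3.132]
wrist_force: [0.1, -0.9, -1.6]
width: 0.0139
finger_force: 30.0
```

Run:
```python
from h import *
c,im=snap('wrist','w3.png');o=robot.get_obs();print(o['time'],o['tool_pos'],o['ee_rot'],o['width'],o['wrist_force'])
c2,im2=snap('side','side3.png')
C=np.zeros((600,800,3),np.uint8);C[:420,:400]=im[:,80:480];C[:600,400:]=cv2.resize(im2[150:300,200:300],None,fx=4,fy=4,interpolation=2)
cv2.imwrite('pics/c3.png',C)
```

```text
6.1333 [0.54926993 0.07217276 0.13844654] [ 3.14105558e+00 -2.71803375e-04  3.13187547e+00] 0.013739606957699872 [ 0.41290931 -0.10052224 -1.89955483]
```

View pics/c3.png

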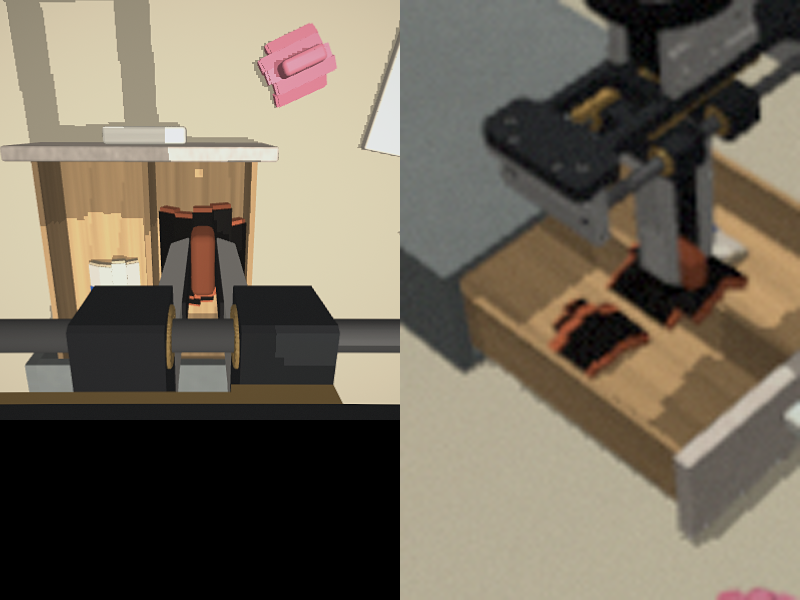

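The sherd hangs level in the gripper above the left bay, with the panel edge at y≈160 and the divider at x≈154 of the crop. I'll re-measure the bay from this view before lowering.

Run:
```python
from h import *
c=cam('wrist')
f=lambda *p:[(80+x,y) for x,y in p]
print('outer',plane(c,f((2,147),(278,147)),.074).round(4));print('inner',plane(c,f((4,160),(277,160)),.074).round(4))
print('div edges',plane(c,f((148,163),(160,163)),.055).round(4)); print('side wall edges',plane(c,f((248,163),(256,163)),.055).round(4))
print('sherd edge corners', plane(c,f((162,207),(232,207),(246,222)),.122).round(4))
```

```text
outer [[ 0.4885 -0.0808  0.074 ]
 [ 0.4903  0.1305  0.074 ]]
inner [[ 0.4983 -0.081   0.074 ]
 [ 0.5002  0.1303  0.074 ]]
div edges [[0.5037 0.0268 0.055 ]
 [0.5038 0.0368 0.055 ]]
side wall edges [[0.5045 0.1106 0.055 ]
 [0.5046 0.1174 0.055 ]]
sherd edge corners [[0.5246 0.0459 0.122 ]
 [0.525  0.0913 0.122 ]
 [0.5353 0.1007 0.122 ]]
```

>>> arm_command --pt "0 0 -0.04 0" --pt "0 0 -0.08 0" --pt "0 0 -0.12 0" --pt "0 0 -0.15 0" --pt "0 0 -0.17 0" --pt "0 0 -0.19 0" --pt "0 0 -0.205 0" --pt "0 0 -0.205 0"

```text
time: 6.85
tool_pos: [0.5487, 0.0712, 0.0345]
ee_rot: [3.142, -0.003, 3.131]
wrist_force: [-0.1, -0.3, -0.7]
width: 0.0136
finger_force: 30.0
```

>>> arm_command --pt "0 0 -0.001 0" --pt "0 0 -0.002 0" --pt "0 0 -0.003 0" --pt "0 0 -0.004 0" --pt "0 0 -0.004 0"

```text
time: 7.27
tool_pos: [0.55, 0.0709, 0.0345]
ee_rot: [3.141, 0.001, 3.13]
wrist_force: [0.6, 0.4, -0.9]
width: 0.0135
finger_force: 30.0
```

>>> arm_command --pt "0 0 -0.001 0" --pt "0 0 -0.002 0" --pt "0 0 -0.003 0" --pt "0 0 -0.003 0" --pt "0 0 -0.003 0"

```text
time: 7.68
tool_pos: [0.5496, 0.0709, 0.0324]
ee_rot: [3.141, -0.0, 3.13]
wrist_force: [-0.2, -0.4, -0.7]
width: 0.0138
finger_force: 30.0
```

>>> arm_command --pt "0 0 -0.001 0" --pt "0 0 -0.002 0" --pt "0 0 -0.002 0" --pt "0 0 -0.002 0"

```text
time: 8.02
tool_pos: [0.5498, 0.071, 0.0316]
ee_rot: [3.141, 0.0, 3.13]
wrist_force: [-0.2, -0.2, -0.5]
width: 0.0134
finger_force: 30.0
```

>>> arm_command --pt "0 0 -0.001 0" --pt "0 0 -0.002 0" --pt "0 0 -0.002 0" --pt "0 0 -0.002 0"

```text
time: 8.35
tool_pos: [0.5502, 0.071, 0.0315]
ee_rot: [3.141, 0.001, 3.13]
wrist_force: [-1.7, 0.1, 5.1]
width: 0.0136
finger_force: 30.0
```

Contact made, about 6 N up from the floor. Release narrowly and rise.

>>> arm_command --pt "0 0 0 0" --pt "0 0 0 0" --pt "0 0 0 0" --pt "0 0 0 0" --pt "0 0 0 0" --pt "0 0 0 0" --claw 0.64

```text
time: 8.85
tool_pos: [0.5496, 0.0709, 0.0302]
ee_rot: [3.141, -0.0, 3.13]
wrist_force: [-0.7, -0.9, -0.4]
width: 0.0337
finger_force: 0.0
```

>>> arm_command --pt "0 0 0.01 0" --pt "0 0 0.03 0" --pt "0 0 0.07 0" --pt "0 0 0.12 0" --pt "0 0 0.18 0" --pt "0 0 0.24 0" --pt "-0.05 0 0.28 0" --pt "-0.12 0 0.28 0"

```text
time: 9.52
tool_pos: [0.4937, 0.0709, 0.1773]
ee_rot: [3.141, 0.012, 3.13]
wrist_force: [0.0, -1.1, 0.7]
width: 0.0338
finger_force: 0.0
```

Run:
```python
from h import *
c,im=snap('wrist','w4.png');o=robot.get_obs();print(o['time'],o['tool_pos'],o['ee_rot'],o['width'],o['wrist_force'])
c2,im2=snap('side','side4.png')
C=np.zeros((600,800,3),np.uint8);C[:420,:400]=im[:,80:480];C[:600,400:]=cv2.resize(im2[165:315,220:320],None,fx=4,fy=4,interpolation=2)
cv2.imwrite('pics/c4.png',C)
```

```text
9.5667 [0.48424343 0.07129173 0.17356262] [ 3.14127140e+00 -6.99917040e-04  3.13110413e+00] 0.03408524457647085 [-4.61344158  0.45542083 -1.38913493]
```

View pics/c4.png

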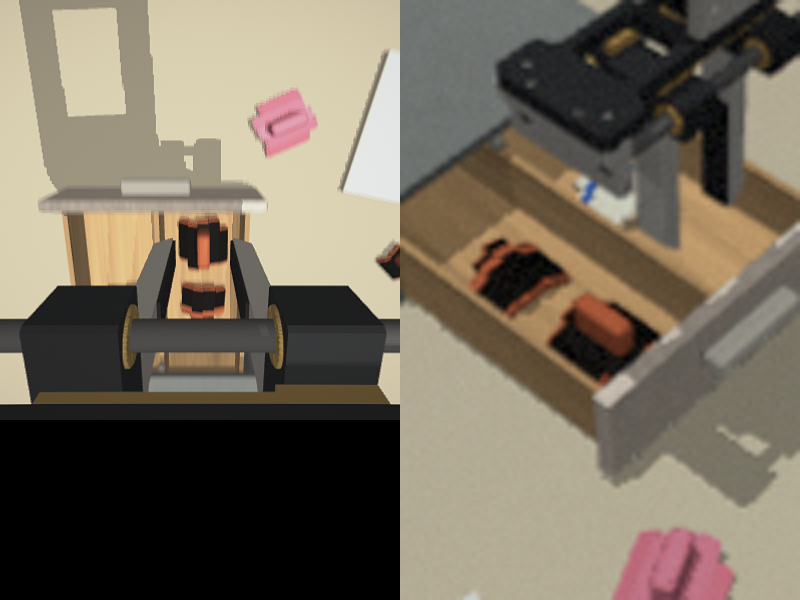

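The sherd lies flat, lug up, in the left bay in front of the mate. In the side crop it is at (605,340), with the mate at (520,275). Next I go in front of the pull with the fingers shut.

>>> arm_command --pt "-0.06 -0.046 0 0" --pt "-0.12 -0.092 0 0" --pt "-0.12 -0.092 -0.04 0" --pt "-0.12 -0.092 -0.11 0" --pt "-0.12 -0.092 -0.17 0" --pt "-0.12 -0.092 -0.22 0" --pt "-0.12 -0.092 -0.26 0" --pt "-0.12 -0.092 -0.274 0" --claw 1

```text
time: 10.28
tool_pos: [0.4277, 0.025, 0.0306]
ee_rot: [3.141, -0.005, 3.13]
wrist_force: [-1.1, 0.2, 0.0]
width: 0.0006
finger_force: 0.0
```

>>> arm_command --pt "0 0 0 0" --pt "0 0 0 0" --pt "0 0 0 0"

```text
time: 10.53
tool_pos: [0.4313, 0.0248, 0.0354]
ee_rot: [-3.141, 0.003, 3.131]
wrist_force: [-0.0, -0.3, 0.4]
width: 0.0008
finger_force: 0.0
```

>>> arm_command --pt "0.012 0 0 0" --pt "0.024 0 0 0" --pt "0.036 0 0 0" --pt "0.046 0 0 0" --pt "0.054 0 0 0" --pt "0.06 0 0 0" --pt "0.064 0 0 0" --pt "0.068 0 0 0"

```text
time: 11.2
tool_pos: [0.4638, 0.025, 0.0334]
ee_rot: [3.141, -0.0, 3.13]
wrist_force: [-0.6, 0.7, 0.6]
width: 0.0006
finger_force: 0.0
```

>>> arm_command --pt "0.004 0 0 0" --pt "0.008 0 0 0" --pt "0.012 0 0 0" --pt "0.017 0 0 0" --pt "0.022 0 0 0" --pt "0.028 0 0 0" --pt "0.034 0 0 0" --pt "0.04 0 0 0"

```text
time: 11.87
tool_pos: [0.4838, 0.0247, 0.0333]
ee_rot: [-3.141, -0.0, 3.13]
wrist_force: [-1.3, -1.5, -0.2]
width: 0.0006
finger_force: 0.8
```

>>> arm_command --pt "0.007 0 0 0" --pt "0.014 0 0 0" --pt "0.021 0 0 0" --pt "0.028 0 0 0" --pt "0.035 0 0 0" --pt "0.042 0 0 0" --pt "0.049 0 0 0" --pt "0.056 0 0 0"

```text
time: 12.53
tool_pos: [0.512, 0.0249, 0.0335]
ee_rot: [3.142, -0.0, 3.13]
wrist_force: [-1.5, -1.0, -0.5]
width: 0.001
finger_force: 0.8
```

>>> arm_command --pt "0.008 0 0 0" --pt "0.016 0 0 0" --pt "0.024 0 0 0" --pt "0.032 0 0 0" --pt "0.04 0 0 0" --pt "0.048 0 0 0" --pt "0.056 0 0 0" --pt "0.064 0 0 0"

```text
time: 13.2
tool_pos: [0.5441, 0.0249, 0.0335]
ee_rot: [3.142, 0.0, 3.13]
wrist_force: [-1.6, -1.0, -0.5]
width: 0.0008
finger_force: 0.8
```

>>> arm_command --pt "0.008 0 0 0" --pt "0.016 0 0 0" --pt "0.024 0 0 0" --pt "0.032 0 0 0" --pt "0.04 0 0 0" --pt "0.047 0 0 0" --pt "0.053 0 0 0" --pt "0.058 0 0 0"

```text
time: 13.87
tool_pos: [0.5731, 0.025, 0.0336]
ee_rot: [3.141, 0.0, 3.13]
wrist_force: [-1.0, -1.2, -0.1]
width: 0.0005
finger_force: 0.8
```

>>> arm_command --pt "0.005 0 0 0" --pt "0.01 0 0 0" --pt "0.015 0 0 0" --pt "0.02 0 0 0" --pt "0.025 0 0 0" --pt "0.03 0 0 0" --pt "0.035 0 0 0" --pt "0.04 0 0 0"

```text
time: 14.53
tool_pos: [0.593, 0.025, 0.0335]
ee_rot: [3.141, 0.0, 3.13]
wrist_force: [-1.9, -1.5, 0.2]
width: 0.0003
finger_force: 0.8
```

Run:
```python
from h import *
c,im=snap('side','side5.png');o=robot.get_obs();print(o['time'],o['tool_pos'],o['wrist_force'])
cv2.imwrite('pics/c5.png',cv2.resize(im[130:280,180:340],None,fx=4,fy=4,interpolation=2))
```

```text
14.5833 [0.59363483 0.02511107 0.03359877] [-1.24046639 -0.54108988 -0.32795803]
```

View pics/c5.png

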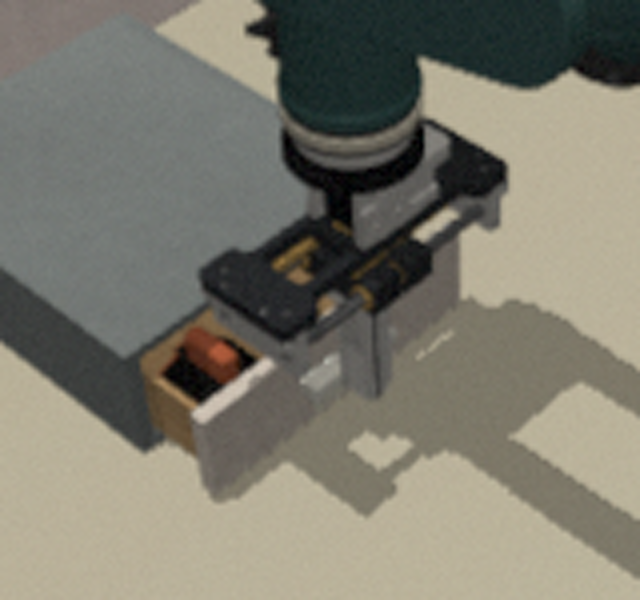

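The drawer is about 5 cm from home. The sherd is still upright at (215,365) and the fingers are on the pull at (365,350).

>>> arm_command --pt "0.005 0 0 0" --pt "0.01 0 0 0" --pt "0.015 0 0 0" --pt "0.02 0 0 0" --pt "0.025 0 0 0" --pt "0.03 0 0 0" --pt "0.035 0 0 0" --pt "0.04 0 0 0"

```text
time: 15.25
tool_pos: [0.613, 0.0249, 0.0336]
ee_rot: [3.142, 0.0, 3.13]
wrist_force: [-1.5, -0.1, 0.5]
width: 0.0002
finger_force: 0.8
```

>>> arm_command --pt "0.005 0 0 0" --pt "0.01 0 0 0" --pt "0.014 0 0 0" --pt "0.018 0 0 0" --pt "0.022 0 0 0" --pt "0.025 0 0 0" --pt "0.028 0 0 0" --pt "0.031 0 0 0"

```text
time: 15.92
tool_pos: [0.6283, 0.0249, 0.0335]
ee_rot: [-3.142, -0.0, 3.13]
wrist_force: [-1.3, -0.4, 1.2]
width: 0.0004
finger_force: 0.8
```

>>> arm_command --pt "0.002 0 0 0" --pt "0.004 0 0 0" --pt "0.006 0 0 0" --pt "0.008 0 0 0" --pt "0.01 0 0 0" --pt "0.012 0 0 0"

```text
time: 16.42
tool_pos: [0.6329, 0.0249, 0.0335]
ee_rot: [-3.141, -0.003, 3.13]
wrist_force: [-5.9, -1.9, 4.4]
width: 0.0004
finger_force: 3.4
```

>>> arm_command --pt "0.002 0 0 0" --pt "0.004 0 0 0" --pt "0.006 0 0 0" --pt "0.008 0 0 0" --pt "0.01 0 0 0" --pt "0.012 0 0 0"

```text
time: 16.92
tool_pos: [0.6373, 0.0248, 0.0335]
ee_rot: [-3.141, -0.007, 3.131]
wrist_force: [-8.2, -1.7, 4.5]
width: 0.0006
finger_force: 4.0
```

>>> arm_command --pt "0.002 0 0 0" --pt "0.004 0 0 0" --pt "0.006 0 0 0" --pt "0.008 0 0 0" --pt "0.008 0 0 0"

```text
time: 17.33
tool_pos: [0.6435, 0.0248, 0.0334]
ee_rot: [-3.141, -0.002, 3.13]
wrist_force: [-4.5, -1.8, 3.3]
width: 0.0004
finger_force: 2.5
```

>>> arm_command --pt "0.002 0 0 0" --pt "0.004 0 0 0" --pt "0.006 0 0 0" --pt "0.006 0 0 0" --pt "0.006 0 0 0"

```text
time: 17.75
tool_pos: [0.6435, 0.0247, 0.0335]
ee_rot: [-3.141, -0.009, 3.13]
wrist_force: [-12.6, -1.9, 7.1]
width: 0.0007
finger_force: 6.2
```

Now stalled while force rises, after about 0.178 m of travel: that fits being home. Back off and verify.

>>> arm_command --pt "-0.02 0 0 0" --pt "-0.06 0 0 0" --pt "-0.12 0 0 0" --pt "-0.18 0 0.04 0" --pt "-0.24 0 0.1 0" --pt "-0.3 0 0.18 0" --pt "-0.36 0 0.26 0" --pt "-0.42 0 0.32 0"

```text
time: 18.42
tool_pos: [0.4497, 0.0255, 0.1824]
ee_rot: [3.14, 0.004, 3.131]
wrist_force: [-0.5, -0.2, 0.6]
width: 0.0006
finger_force: 0.0
```

Run:
```python
from h import *
c,im=snap('wrist','w6.png');o=robot.get_obs();print(o['time'],o['tool_pos'],o['ee_rot'])
c2,im2=snap('side','side6.png')
C=np.zeros((600,800,3),np.uint8);C[:420,:400]=im[:,80:480];C[:600,400:]=cv2.resize(im2[145:295,180:280],None,fx=4,fy=4,interpolation=2)
cv2.imwrite('pics/c6.png',C)
```

```text
18.4667 [0.44874326 0.02560955 0.19009829] [3.14128181 0.01333594 3.1314163 ]
```

View pics/c6.png

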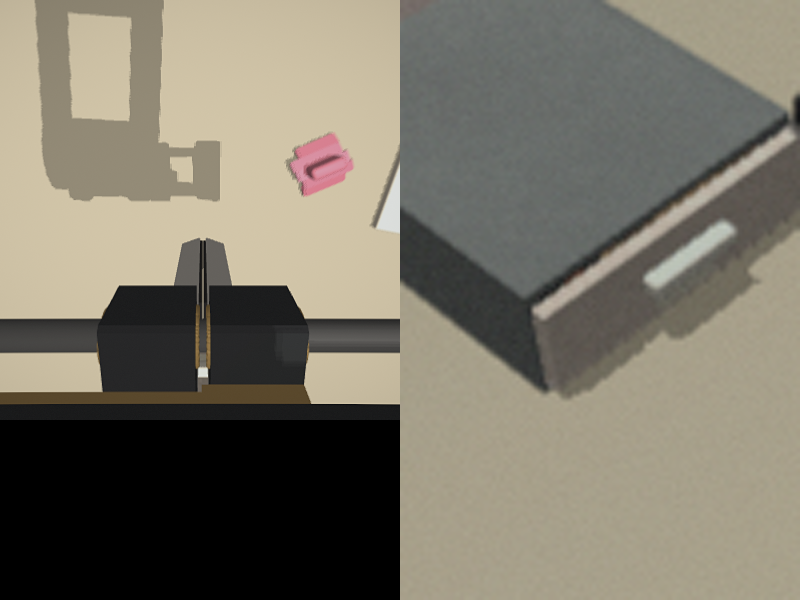

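The drawer front is now close to the cabinet. In the side crop the panel's outer top edge runs (538,318)–(795,138) and the cabinet's edge (525,300)–(785,115). A thin line of wood still shows, so I'll measure whether the front is flush.

Run:
```python
from h import *
c=cam('side');f=lambda *p:[(180+(x-400)/4,145+y/4) for x,y in p]
print('panel out',plane(c,f((540,319),(795,139)),.074).round(4));print('panel in',plane(c,f((533,306),(785,128)),.074).round(4))
print('cab edge',plane(c,f((525,299),(782,114)),.084).round(4))
print('cab bottom corner, panel bottom corner',plane(c,f((545,392)),.0).round(4),plane(c,f((550,386)),.008).round(4))
b=cv2.imread('pics/side6.png');a=cv2.imread('pics/side0.png')
# profile along world x at y=.09 (z ~ .08): pixel samples
P=np.c_[np.linspace(.64,.70,25),np.full(25,.09),np.full(25,.074)]
q=proj(c,P)
for x,(u,v) in zip(P[:,0],q): print(round(x,4),cv2.getRectSubPix(b,(1,1),(float(u),float(v)))[0,0],end=' ')
# initial cab edge and panel from same camera
print('\npull face now',plane(c,f((648,285),(730,228)),.046).round(4),'start',plane(c,[(308,246)],.046).round(4))
```

```text
panel out [[ 0.6668  0.1298  0.074 ]
 [ 0.6617 -0.08    0.074 ]]
panel in [[ 0.6776  0.1256  0.074 ]
 [ 0.6736 -0.0836  0.074 ]]
cab edge [[ 0.6771  0.1303  0.084 ]
 [ 0.6762 -0.084   0.084 ]]
cab bottom corner, panel bottom corner [[0.678 0.129 0.   ]] [[0.6734 0.1277 0.008 ]]
0.64 [81 88 93] 0.6425 [80 86 92] 0.645 [79 85 90] 0.6475 [80 85 90] 0.65 [80 85 91] 0.6525 [79 86 91] 0.655 [78 83 89] 0.6575 [79 84 90] 0.66 [80 85 90] 0.6625 [79 85 90] 0.665 [ 99 108 115] 0.6675 [136 148 157] 0.67 [156 169 179] 0.6725 [157 170 181] 0.675 [142 155 167] 0.6775 [ 97 108 126] 0.68 [57 66 83] 0.6825 [46 49 54] 0.685 [56 58 56] 0.6875 [79 82 79] 0.69 [97 99 95] 0.6925 [103 105 100] 0.695 [104 106 101] 0.6975 [104 106 101] 0.7 [103 105 101] 
pull face now [[ 0.6608  0.0532  0.046 ]
 [ 0.6578 -0.0148  0.046 ]] start [[0.4809 0.0195 0.046 ]]
```

The panel stands about 12 mm proud, which is just its own thickness: its inner face is on the cabinet front. I'll push once more to confirm it is a hard stop and not the catch.

>>> arm_command --pt "0 0 -0.16 0" --pt "0 0 -0.26 0" --pt "0 0 -0.32 0" --pt "0.08 0 -0.32 0" --pt "0.16 0 -0.32 0" --pt "0.24 0 -0.32 0" --pt "0.32 0 -0.32 0" --pt "0.36 0 -0.32 0"

```text
time: 19.18
tool_pos: [0.6336, 0.0254, 0.0179]
ee_rot: [3.14, 0.002, 3.13]
wrist_force: [-0.4, -0.8, 0.9]
width: 0.0004
finger_force: 0.0
```

>>> arm_command --pt "0.01 0 0 0" --pt "0.02 0 0 0" --pt "0.028 0 0 0" --pt "0.034 0 0 0" --pt "0.04 0 0 0" --pt "0.044 0 0 0" --pt "0.046 0 0 0" --pt "0.048 0 0 0"

```text
time: 19.85
tool_pos: [0.6431, 0.0253, 0.0192]
ee_rot: [-3.142, -0.022, 3.131]
wrist_force: [-23.7, -0.5, 11.6]
width: 0.0003
finger_force: 11.9
```

>>> arm_command --pt "0.002 0 0 0" --pt "0.004 0 0 0" --pt "0.006 0 0 0" --pt "0.008 0 0 0" --pt "0.01 0 0 0" --pt "0.01 0 0 0"

```text
time: 20.35
tool_pos: [0.6428, 0.0253, 0.0193]
ee_rot: [-3.141, -0.034, 3.131]
wrist_force: [-34.4, -0.9, 18.1]
width: 0.0006
finger_force: 17.5
```

It is a hard stop at the same place: no give at 34 N and no contact before it. The drawer is home and latched, so I back off.

>>> arm_command --pt "-0.03 0 0 0" --pt "-0.08 0 0.02 0" --pt "-0.14 0 0.06 0" --pt "-0.2 0 0.1 0" --pt "-0.27 0 0.16 0" --pt "-0.34 0 0.24 0" --pt "-0.4 0 0.32 0" --pt "-0.4 0 0.36 0"

```text
time: 21.02
tool_pos: [0.454, 0.0254, 0.2001]
ee_rot: [3.141, -0.003, 3.131]
wrist_force: [0.6, -0.1, 0.4]
width: 0.0006
finger_force: 0.0
```

>>> arm_command --pt "0 0 0 0" --pt "0 0 0 0" --pt "0 0 0 0" --pt "0 0 0 0"

```text
time: 21.35
tool_pos: [0.4575, 0.0251, 0.1984]
ee_rot: [3.141, -0.003, 3.13]
wrist_force: [0.1, -0.2, -0.1]
width: 0.0005
finger_force: 0.0
```

Run:
```python
from h import *
a=cv2.imread('pics/side6.png');c,b=snap('side','side7.png')
d=cv2.absdiff(a,b)[200:250,205:260];print('front diff',d.mean(),d.max())
print(robot.close_job())
```

```text
front diff 1.931030303030303 10
the job is handed in; nothing more can be done
None
```

I set the lugged sherd down flat, lug up, in the left bay with its mate, pushed the drawer home to its stop (a repeat check push reached 34 N with no give), and handed the job in at about 21 s; no verdict was returned.

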